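# Turn a display module screen up by tipping it over the scoop end of its tray

### The job

Two small display modules lie in the aluminium scoop tray; one already shows its screen, the other lies screen down with its circuit board showing. Turn that one screen up by pushing alone, since its thin frame must not be squeezed: push it along the tray against the upcurved end until it rides up and stays leaning there with its end out over the lip, then go round outside the lip and push the raised end back, so that the module tips over and lies flat in the tray, screen up. Do not pinch it, pick it up or press hard on it, and leave the other module and the bottle, brush and tweezers beside the tray where they are.

Things in the scene. Friction and masses are not known exactly. Their poses are not given: they have to be found in the camera images.
- tray: Aluminium sheet tray, fixed, 221 (its x) x 130 mm. Origin on the bench, z up. Inside, the flat floor, 1.5 mm above the bench, reaches from x = -75 to +107 and y = +-63 mm. Sides and the +x end are upright, 30 mm high. The whole -x end curves up, gently at first, then at 59 degrees, to a round lip 46 mm above the bench at x = -112. Friction on the modules about 0.5 to 0.65
- scoop_toe (a point): Where the floor ends and the upcurved end begins, on the tray's long middle line. A module pushed on until its lower edge is at this line or a few mm past it leans on the lip at about 48 to 55 degrees and stays there by friction when let go
- scoop_lip (a point): Top of the lip of the upcurved end, on the tray's long middle line, 37 mm beyond the toe. The leaning module sticks out over it, its raised end 60 to 70 mm above the bench and up to 12 mm beyond the lip. Outside the lip the bench is clear; a drawer cabinet, 180 mm high, stands to the left of the tray
- display_down: The module to turn over: 76 (its x) x 48 (its y) x 11 mm, 50 to 85 g, lying lengthwise along the tray. Origin: centre of the screen face, which starts underneath; z points from screen to circuit-board side, up at the start, down at the end. Its edges are upright faces from 0 to 9 mm, then four 2 mm high corner bosses, on which it rests once turned
- display_down_mid (a point): Centre of the module to turn over, half way through its thickness (5.5 mm above its origin)
- display_down_e0 (a point): Middle of the end at the module's own -x, 38 mm from its centre, half way through its thickness; this end starts nearer the upcurved end of the tray
- display_down_e1 (a point): Middle of the end at the module's own +x, 38 mm from its centre, half way through its thickness
- display_down_e2 (a point): Middle of the long edge at the module's own -y, 24 mm from its centre, half way through its thickness
- display_down_e3 (a point): Middle of the long edge at the module's own +y, 24 mm from its centre, half way through its thickness
- display_up: The other module, the same in shape and size, already lying screen up in the other half of the tray (the two lie side by side, centres 31 mm to either side of the tray's long middle line). Origin at the centre of its underside, z up. Leave it alone
- wash_bottle: White dosing bottle with a blue cap, 46 mm round, 149 mm high, standing left of the tray; origin under its centre. Leave it alone
- brush: Black brush, 154 mm long, lying on the bench left of the tray; origin under its centre. Leave it alone
- tweezers: Steel tweezers, 112 mm long, lying on the bench left of the tray; origin under their centre. Leave it alone

How it is judged:
On the way, in this order (a step that is already met when the one before it is completed fails the run):
1. the module leans tipped up against the upcurved end of the tray, 34 to 75 degrees from flat, its circuit-board side still upward, no longer touched by the robot (angle between display_down's own z axis and vertical between 0.6 and 1.31 rad and linear speed of display_down below 0.03 m/s and contact force between display_down and tray above 0.05 N and x of display_down_mid in the frame of tray below -0.05 m and contact force between each of the arm, the fingers and display_down below 0.02 N), for 0.2 s.
2. the module lies flat on the tray's floor, screen up (angle between display_down's own z axis and vertical above 3 rad and z of display_down_mid in the frame of tray below 0.014 m), for 0.2 s.
At the end, for the whole second after the job is handed in: The module that lay screen down lies flat (within 8 degrees) and still on the floor of the tray, screen up, all of it inside the tray; the other module is within 15 mm of its start and flat (all of step 2 and x of display_down_e0 in the frame of tray between -0.09 and 0.11 m and y of display_down_e0 in the frame of tray between -0.066 and 0.066 m and x of display_down_e1 in the frame of tray between -0.09 and 0.11 m and y of display_down_e1 in the frame of tray between -0.066 and 0.066 m and x of display_down_e2 in the frame of tray between -0.09 and 0.11 m and y of display_down_e2 in the frame of tray between -0.066 and 0.066 m and x of display_down_e3 in the frame of tray between -0.09 and 0.11 m and y of display_down_e3 in the frame of tray between -0.066 and 0.066 m and distance of display_up from where it was at the start of the episode below 0.015 m and angle between display_up's own z axis and vertical below 0.15 rad and linear speed of display_down below 0.02 m/s); the robot touches nothing.
It fails at once if the module to turn over is lifted: every one of its edges more than 20 mm above the bench (height (world z) of each of display_down_e0, display_down_e1, display_down_e2, display_down_e3 above 0.02 m).
It fails at once if the module is squeezed or pressed with more than 20 N (contact force between any of the fingers, the arm and display_down above 20 N).
It fails at once if the other module is pushed more than 15 mm or tipped up (not (distance of display_up from where it was at the start of the episode below 0.015 m and angle between display_up's own z axis and vertical below 0.15 rad)).
It fails at once if the bottle, brush or tweezers are moved more than 20 mm (distance of any of wash_bottle, brush, tweezers from where it was at the start of the episode above 0.02 m).
It also fails if it takes over 48 s, if anything falls off the work surface, if the arm or the gripper's body presses on something with over 40 N, if the wrist force passes 120 N, or if a joint passes its speed limit or range.

### The arm

A 6-joint arm with a two-finger parallel gripper is mounted at the origin on a cart in front of the work surface, level with it; the furniture and walls round the work are solid. World frame = base frame: x ahead of the robot, y to its left, z up, the work surface at z = 0. Lengths are in m, angles in rad, forces in N, time in s.
With the tool pointing down it reaches from about 0.275 to 0.725 m from the base axis. Payload 5.6 kg.
Tool frame: the origin (TCP) lies on the front face of the gripper's body, between the roots of the fingers; the fingertips stand 73 mm ahead of it and the grasp point (between the pads) lies 54 mm ahead of it; z points along the fingers, y is the line along which they close (so a half turn about z gives the same grasp; the last joint's range is limited). The gripper opens to 85 mm and grips with 20 to 120 N. Pads are 22 mm wide; open, the fingers measure 114 mm over their backs; the gripper's body (76 mm by 85 mm) begins 54 mm behind the grasp point. The pads swing forward as they close: fully open they stand 13 mm farther back than shut.
Start: joints at [1.517, 0.255, 0.108, 0, -1.424, -0.285], TCP at [0.183, 0.519, 0.304] pointing down, gripper open.
Joint ranges: [-2.95, 2.95], [-1.21, 1.97], [-1.09, 1.5], [-2.87, 1.71], [-2.94, -0.07], [-3.05, 3.05]. Speed limits (rad/s): [2.57, 2.57, 3.14, 3.14, 3.14, 3.14].

### API

Orientations are given as a unit quaternion [w, x, y, z].
In Python, from plant import readout, read_camera, manip gives the robot as it stands. The module is installed in compiled form; this text tells all that it offers.
- The arm moves only by the tool apply_moves, never from a script. Its argument "targets" is a list of rows, each an object with "grip": the opening, from 0 (shut) to 1 (fully open); "travel": the shift along the world's x, y, z in m, a list of three; "twist": the turn, a rotation vector about the world's x, y, z in rad, a list of three. A call has 1 to 10 rows; each row is the pose to reach, as a shift and turn from the pose commanded when the call began; what a row does not reach only later rows make up. A row lasts 1/8 s, in which the tool goes at most 62.5 mm and 10.7 degrees, less where a joint would pass 70% of its speed; a pose out of reach is approached as far as the arm can. A call with a gripper value outside its range is refused whole. The fingers move at their own pace and stop on an object; "force" is the grip in N (left out, the last holds). Time passes only in rows, so rows that repeat a pose let the fingers close. It gives the time, the measured TCP pose, the force, the opening and the grip force at its end, in the units of the state.
- readout.get_obs(): the state, without advancing time (a new reading comes with each control period).
- read_camera(name): name is "scene" or "top" or "wrist"; returns a dict with "img" (480x640x3 uint8, red, green, blue), "K" (3x3 intrinsics, pixels), "k1" (the pictures are not rectified: a ray, as slopes to the right and down, at radius r is drawn at 1 + k1 r^2 times it, then the intrinsics apply), "R" (3x3) and "t" (3): a world point X has camera coordinates R X + t; the wrist camera has in their place "T_tool_cam" (4x4, takes a point from camera to tool coordinates, whose origin is the TCP and whose axes are the flange's). Camera axes: x right, y down, z forward; pixel columns grow to the right and rows downward; lengths in m; the calibration is good to about 2 mm. A picture is of the moment at which its call begins: read the wrist's pose just before it. There is no depth.
- manip.sign_off(): hands the job in; it is judged then, once.
The state is a dict: "clock": time; "joint_pos": joint angles; "joint_velocities": joint speeds; "joint_torque": joint torques, N m; "tool_pos": TCP position; "tcp_rot": TCP orientation; "wrist_force": force on the tool from outside, world axes, zero at the start; "torque": the same for the moment, N m; "opening": finger opening in m; "finger_force": force on a finger pad.
Only numpy, scipy, OpenCV 4.12 (cv2) and the standard library are available. Lean on these libraries where they do the work, as an engineer would, in place of code of your own. Each camera call takes 0.05 s, during which the arm holds its last target. There are 200 camera calls.

## Working session

There is one attempt and no reset: what is moved stays moved. The work goes in short steps, Python scripts to look and compute and a tool call to move; the robot and the scene stay as the last step left them, time stands still between calls to the robot, and variables do not carry over. Pictures are saved under pics/ and viewed, at most 13 in all, crops included, and the job is handed in when it is done.

Besides the shell and the picture viewer there is one more tool, called after "Call:" as name(argument=value, ...), one argument or row to a line, values as JSON. apply_moves: Moves the arm, as the interface text tells. Its arguments: {"type":"object","properties":{"targets":{"type":"array"},"force":{"type":"number"}},"required":["targets"]}

```bash
mkdir -p pics && cat > h.py <<'E'
import numpy as np, cv2
from plant import readout, read_camera, manip
def ray(c,uv):
    K=np.array(c["K"]);k=float(c["k1"])
    d=np.array([(uv[0]-K[0,2])/K[0,0],(uv[1]-K[1,2])/K[1,1]])
    s=d.copy()
    for _ in range(30): s=d/(1+k*(s@s))
    return s
def onplane(c,uv,z):
    R=np.array(c["R"]);t=np.array(c["t"]).ravel();s=ray(c,uv)
    o=-R.T@t;v=R.T@np.array([s[0],s[1],1.]);return o+v*(z-o[2])/v[2]
def proj(c,X):
    K=np.array(c["K"]);p=np.array(c["R"])@np.array(X)+np.array(c["t"]).ravel();s=p[:2]/p[2]
    s=s*(1+float(c["k1"])*(s@s));return K[:2,:2]@s+K[:2,2]
def shot(n,f):
    c=read_camera(n);cv2.imwrite("pics/"+f,c["img"][:,:,::-1]);return c
E
python3 - <<'E'
from h import *
o=readout.get_obs();print({k:np.round(v,3) for k,v in o.items()})
import pickle
for n in("top","scene"):
    c=shot(n,n+"0.png");pickle.dump(c,open(n+".pkl","wb"));print(n,(-np.array(c["R"]).T@np.array(c["t"]).ravel()).round(3),c["k1"])
E
```

```text
{'clock': np.float64(0.0), 'joint_pos': array([ 1.517,  0.256,  0.107, -0.   , -1.424, -0.285]), 'joint_velocities': array([ 0.001,  0.   , -0.001, -0.   ,  0.001,  0.001]), 'joint_torque': array([ 0.0000e+00, -3.8663e+01,  2.3793e+01,  5.3650e+00, -6.0000e-03,
       -0.0000e+00]), 'tool_pos': array([0.183, 0.518, 0.303]), 'tcp_rot': array([ 0.001,  0.986, -0.169, -0.   ]), 'wrist_force': array([-0.905,  0.148,  0.062]), 'torque': array([-0.   , -0.019, -0.02 ]), 'finger_force': np.float64(0.0), 'opening': np.float64(0.085)}
top [ 0.471 -0.217  0.912] -0.09509402009542012
scene [ 1.258 -0.719  0.669] -0.03324185558013172
```

View pics/top0.png

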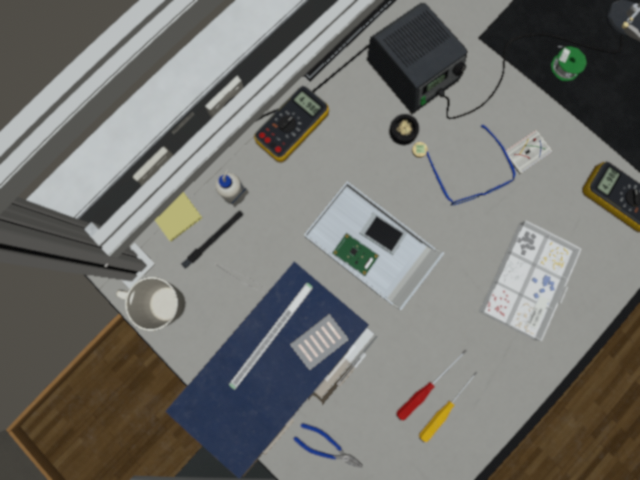

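View pics/scene0.png

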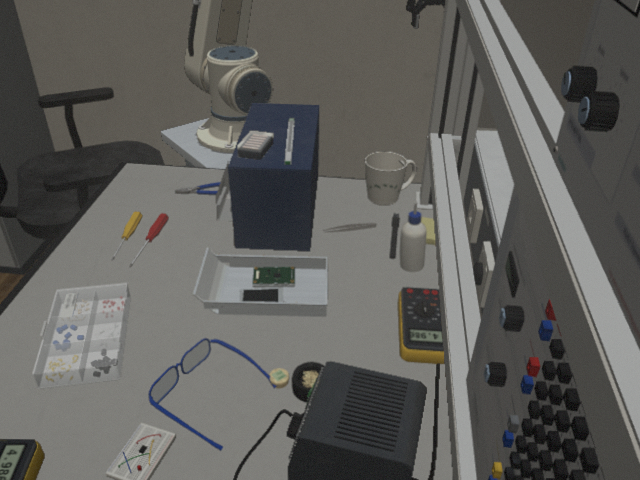

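Top view: tray with corners near (350,183), (305,233), (403,307), (443,253); green board at (355,253) is the module to turn, black screen at (383,232). The curved end is at lower right (425,280), and the blue cabinet is at (270,370). The scene view agrees: board at (274,275), scoop at left.

```bash
python3 - <<'E'
from h import *
import pickle
def quad(m):
    cs,_=cv2.findContours(m.astype(np.uint8)*255,cv2.RETR_EXTERNAL,cv2.CHAIN_APPROX_NONE)
    c=max(cs,key=cv2.contourArea);return c
for n,box in(("top",(320,380,215,280)),("scene",(235,310,255,310))):
    c=pickle.load(open(n+".pkl","rb"));im=c["img"].astype(int)
    roi=np.zeros(im.shape[:2],bool)
    x0,x1,y0,y1=box
    roi[y0:y1,x0:x1]=1
    g=roi&(im[...,1]>im[...,0]+15)&(im[...,1]>im[...,2]+5)
    roi2=roi.copy()
    if n=="top": roi2[:]=0;roi2[205:260,355:410]=1
    b=roi2&(im.max(2)<70)&~g
    for nm,m,z in(("green",g,.0115),("black",b,.0125)):
        k=quad(m); 
        P=np.array([onplane(c,p[0],z)[:2] for p in k],np.float32)
        r=cv2.minAreaRect(P*1000);print(n,nm,np.round(r[0],1),np.round(r[1],1),round(r[2],1),cv2.contourArea(k))
c=pickle.load(open("top.pkl","rb"))
for uv,z in(((350,183),.03),((305,233),.03),((403,307),.046),((443,253),.046),((396,301),.0),((295,263),.18),((374,333),.18),((243,474),.18),((167,411),.18)):
    print(uv,onplane(c,uv,z).round(3))
im=c["img"][165:325,290:460];cv2.imwrite("pics/tray.png",cv2.resize(im[:,:,::-1],None,fx=4.4,fy=3.7*1,interpolation=cv2.INTER_CUBIC)[:600])
E
```

```text
top green [ 569.6 -274. ] [75.1 47.1] 54.0 866.0
top black [ 607.9 -328.5] [57.  37.9] 55.3 558.0
scene green [ 588.4 -259.4] [20.4 43.8] 47.1 99.0
scene black [ 608.4 -326.2] [58.9 29.1] 52.9 337.0
(350, 183) [ 0.702 -0.266  0.03 ]
(305, 233) [ 0.608 -0.18   0.03 ]
(403, 307) [ 0.469 -0.355  0.046]
(443, 253) [ 0.565 -0.431  0.046]
(396, 301) [ 0.48  -0.349  0.   ]
(295, 263) [ 0.538 -0.171  0.18 ]
(374, 333) [ 0.431 -0.289  0.18 ]
(243, 474) [ 0.225 -0.091  0.18 ]
(167, 411) [0.316 0.024 0.18 ]
```

View pics/tray.png

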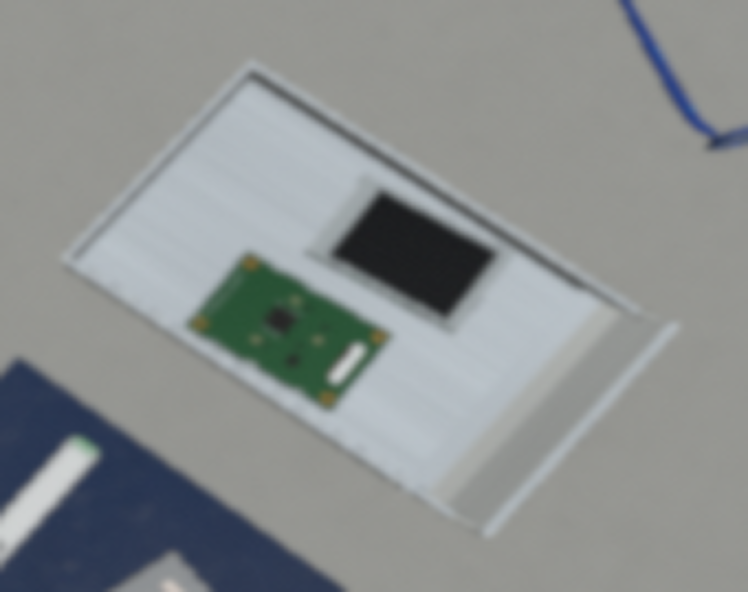

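```bash
python3 - <<'E'
from h import *
import pickle
c=pickle.load(open("top.pkl","rb"))
f=lambda a,b:(290+a/4.4-.4,165+b/3.7-.4)
A=onplane(c,f(251,62),.03);B=onplane(c,f(65,260),.03);D=onplane(c,f(680,323),.046);C=onplane(c,f(488,535),.046)
for p in(A,B,C,D):print(p.round(4))
pe=(A+B)[:2]/2;pl=(C+D)[:2]/2
d=pe-pl;L=np.linalg.norm(d);u=d/L;n=np.array([-u[1],u[0]])
print("L",L,"ang",np.degrees(np.arctan2(*u[::-1])),"w",np.linalg.norm((A-B)[:2]),np.linalg.norm((C-D)[:2]),"sides",[np.degrees(np.arctan2(*(q[:2]-p[:2])[::-1])) for p,q in((C,B),(D,A))])
o=(pe-u*.1085+pl+u*.1125)/2
print("origin",o.round(4))
T=lambda p:np.array([(p[:2]-o)@u,(p[:2]-o)@n]).round(4)
for a in(.5696,-.274),(.6079,-.3285):print(T(np.array(a)))
for q in((610,310),(440,490)):print("toe?",T(onplane(c,f(*q),.0015)))
for q in((251,252),(190,325),(328,408),(392,335)):print("board",T(onplane(c,f(*q),.0115)),onplane(c,f(*q),.0115).round(4))
np.savez("tray.npz",o=o,u=u,n=n)
E
```

```text
[ 0.7054 -0.2598  0.03  ]
[ 0.6043 -0.1791  0.03  ]
[ 0.4653 -0.3504  0.046 ]
[ 0.567  -0.4333  0.046 ]
L 0.2212654755944726 ang 51.18227344787855 w 0.12937669119880213 0.13122478249172453 sides [np.float64(50.942488799812885), np.float64(51.42068757669826)]
origin [ 0.5868 -0.3041]
[0.0127 0.0322]
[-0.0058 -0.0318]
toe? [-0.0906 -0.0631]
toe? [-0.0879  0.056 ]
board [0.0501 0.0104] [ 0.6101 -0.2586  0.0115]
board [0.0477 0.0563] [ 0.5728 -0.2317  0.0115]
board [-0.0245  0.0534] [ 0.5298 -0.2897  0.0115]
board [-0.0235  0.0071] [ 0.5665 -0.318   0.0115]
```

Call:
apply_moves(
  targets=[
    {"grip": 0, "travel": [0.03, -0.06, 0], "twist": [0, 0, -0.18]},
    {"grip": 0, "travel": [0.06, -0.12, 0], "twist": [0, 0, -0.36]},
    {"grip": 0, "travel": [0.09, -0.18, 0], "twist": [0, 0, -0.54]},
    {"grip": 0, "travel": [0.12, -0.24, 0], "twist": [0, 0, -0.72]},
    {"grip": 0, "travel": [0.15, -0.3, 0], "twist": [0, 0, -0.9]},
    {"grip": 0, "travel": [0.18, -0.36, 0], "twist": [0, 0, -1.08]},
    {"grip": 0, "travel": [0.21, -0.42, 0], "twist": [0, 0, -1.26]},
    {"grip": 0, "travel": [0.24, -0.48, 0], "twist": [0, 0, -1.44]},
    {"grip": 0, "travel": [0.27, -0.54, 0], "twist": [0, 0, -1.62]},
    {"grip": 0, "travel": [0.3, -0.6, 0], "twist": [0, 0, -1.8]},
  ],
)

```text
clock: 1.35
tool_pos: [0.4627, -0.0423, 0.3037]
tcp_rot: [0.0, -0.478, 0.878, 0.0]
wrist_force: [0.9, 1.4, -0.2]
opening: 0.0001
finger_force: 0.0
```

Call:
apply_moves(
  targets=[
    {"grip": 0, "travel": [0.03, -0.035, 0], "twist": [0, 0, -0.103]},
    {"grip": 0, "travel": [0.06, -0.07, 0], "twist": [0, 0, -0.103]},
    {"grip": 0, "travel": [0.09, -0.105, 0], "twist": [0, 0, -0.103]},
    {"grip": 0, "travel": [0.126, -0.144, -0.03], "twist": [0, 0, -0.103]},
    {"grip": 0, "travel": [0.126, -0.144, -0.08], "twist": [0, 0, -0.103]},
    {"grip": 0, "travel": [0.126, -0.144, -0.11], "twist": [0, 0, -0.103]},
    {"grip": 0, "travel": [0.126, -0.144, -0.13], "twist": [0, 0, -0.103]},
    {"grip": 0, "travel": [0.126, -0.144, -0.13], "twist": [0, 0, -0.103]},
    {"grip": 0, "travel": [0.126, -0.144, -0.13], "twist": [0, 0, -0.103]},
  ],
)

```text
clock: 2.48
tool_pos: [0.5887, -0.1844, 0.1749]
tcp_rot: [0.0, -0.435, 0.9, -0.0]
wrist_force: [-0.6, -0.3, 1.6]
opening: -0.0
finger_force: 0.0
```

```bash
cat >> h.py <<'E'
def state():
    o=readout.get_obs();q=np.array(o["tcp_rot"]);t=np.load("tray.npz");p=np.array(o["tool_pos"])
    from scipy.spatial.transform import Rotation as Ro
    R=Ro.from_quat(q[[1,2,3,0]]).as_matrix();d=p[:2]-t["o"]
    print("clk",o["clock"],"tcp",p.round(4),"tray",(d@t["u"]).round(4),(d@t["n"]).round(4),"yawx",np.degrees(np.arctan2(R[1,0],R[0,0])).round(1),"z",R[:,2].round(3),"F",np.round(o["wrist_force"],2),"j",np.round(o["joint_pos"],2))
    return p,R,t
E
python3 - <<'E'
from h import *
p,R,t=state()
c=shot("scene","s1.png")
cv2.imwrite("pics/s1c.png",cv2.resize(c["img"][120:340,140:440][:,:,::-1],None,fx=2.5,fy=2.5))
E
```

```text
clk 2.475 tcp [ 0.5887 -0.1844  0.1749] tray 0.0945 0.0735 yawx -128.4 z [ 0.001 -0.001 -1.   ] F [-0.56 -0.29  1.56] j [-0.05  0.45  0.06  0.   -1.18 -0.62]
```

View pics/s1c.png

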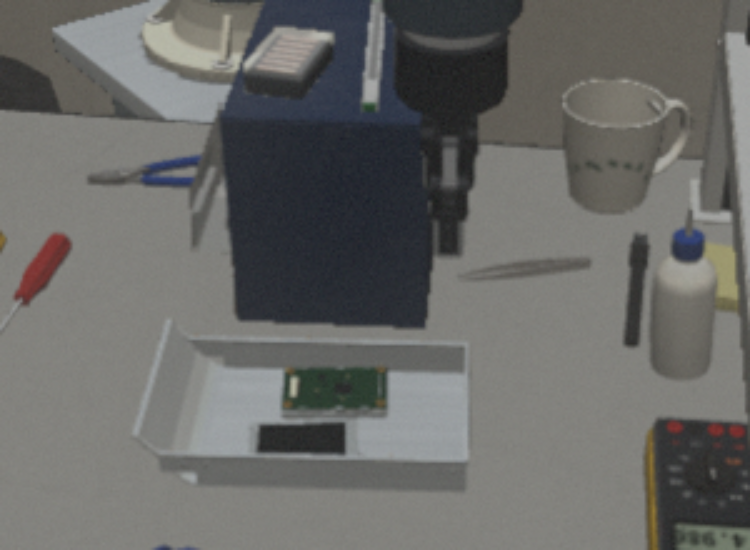

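Scene crop: the closed gripper hangs beside the cabinet's right end, fingertip near (452,250), board at (335,390), scoop at left. All clear; shifting over the tray and descending behind the module.

Call:
apply_moves(
  targets=[
    {"grip": 0, "travel": [0.01, -0.02, 0]},
    {"grip": 0, "travel": [0.02, -0.041, -0.01]},
    {"grip": 0, "travel": [0.02, -0.041, -0.035]},
    {"grip": 0, "travel": [0.02, -0.041, -0.06]},
    {"grip": 0, "travel": [0.02, -0.041, -0.08]},
    {"grip": 0, "travel": [0.02, -0.041, -0.09]},
    {"grip": 0, "travel": [0.02, -0.041, -0.09]},
    {"grip": 0, "travel": [0.02, -0.041, -0.09]},
  ],
)

```text
schema error: expected keys grip, travel, twist
```

```bash
python3 - <<'E'
from h import *
state()
c=shot("scene","s2.png");d=shot("wrist","w2.png")
a=cv2.resize(c["img"][190:330,170:350][:,:,::-1],(514,400),interpolation=cv2.INTER_CUBIC)
w=cv2.resize(d["img"][:,:,::-1],(266,200))
a=np.vstack([a,np.hstack([w,np.zeros((200,248,3),np.uint8)])])
cv2.imwrite("pics/c2.png",a)
E
```

```text
clk 2.525 tcp [ 0.5889 -0.1844  0.1752] tray 0.0946 0.0734 yawx -128.4 z [ 0.002 -0.    -1.   ] F [-0.05  1.19 -0.01] j [-0.05  0.45  0.06  0.   -1.18 -0.62]
```

View pics/c2.png

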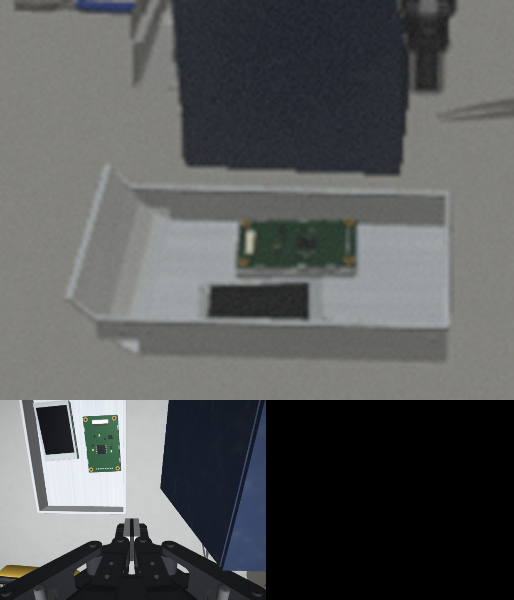

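The call was refused because "twist" was missing, so nothing moved. The wrist view shows the tray at upper left, with the board at (102,443).

Call:
apply_moves(
  targets=[
    {"grip": 0, "travel": [0.01, -0.02, 0], "twist": [0, 0, 0]},
    {"grip": 0, "travel": [0.02, -0.041, -0.01], "twist": [0, 0, 0]},
    {"grip": 0, "travel": [0.02, -0.041, -0.035], "twist": [0, 0, 0]},
    {"grip": 0, "travel": [0.02, -0.041, -0.06], "twist": [0, 0, 0]},
    {"grip": 0, "travel": [0.02, -0.041, -0.08], "twist": [0, 0, 0]},
    {"grip": 0, "travel": [0.02, -0.041, -0.09], "twist": [0, 0, 0]},
    {"grip": 0, "travel": [0.02, -0.041, -0.09], "twist": [0, 0, 0]},
    {"grip": 0, "travel": [0.02, -0.041, -0.09], "twist": [0, 0, 0]},
  ],
)

```text
clock: 3.62
tool_pos: [0.6089, -0.2254, 0.0851]
tcp_rot: [0.001, -0.435, 0.9, -0.001]
wrist_force: [0.3, 0.8, -0.9]
opening: 0.0
finger_force: 0.0
```

```bash
python3 - <<'E'
from h import *
state()
c=shot("scene","s2.png");d=shot("wrist","w2.png")
a=cv2.resize(c["img"][190:330,170:350][:,:,::-1],(514,400),interpolation=cv2.INTER_CUBIC)
w=cv2.resize(d["img"][:,:,::-1],(266,200))
a=np.vstack([a,np.hstack([w,np.zeros((200,248,3),np.uint8)])])
cv2.imwrite("pics/c3.png",a)
E
```

```text
clk 3.625 tcp [ 0.6089 -0.2254  0.0851] tray 0.0752 0.032 yawx -128.4 z [ 0.002 -0.001 -1.   ] F [ 0.35  0.84 -0.86] j [-0.11  0.58  0.04  0.   -1.02 -0.56]
```

View pics/c3.png

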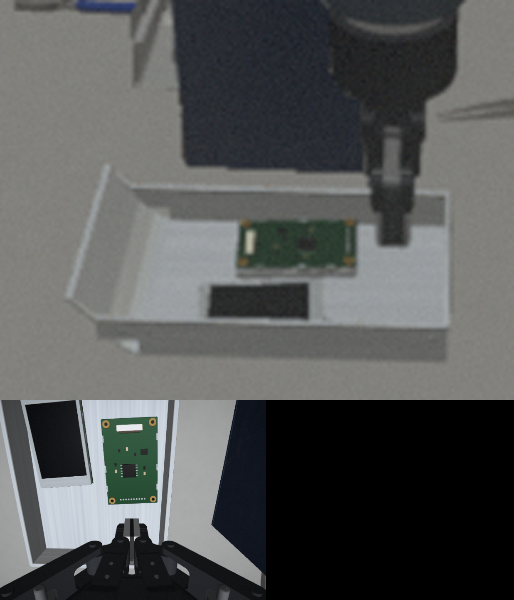

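Fingers sit behind the board's near end (scene crop finger (392,235), board right end (355,245); wrist view: fingers centred at 131 on board centre 131). Now pushing.

Call:
apply_moves(
  targets=[
    {"grip": 0, "travel": [0, 0, -0.007], "twist": [0, 0, 0]},
    {"grip": 0, "travel": [-0.004, -0.005, -0.007], "twist": [0, 0, 0]},
    {"grip": 0, "travel": [-0.0075, -0.0095, -0.007], "twist": [0, 0, 0]},
    {"grip": 0, "travel": [-0.0115, -0.014, -0.007], "twist": [0, 0, 0]},
    {"grip": 0, "travel": [-0.015, -0.0185, -0.007], "twist": [0, 0, 0]},
    {"grip": 0, "travel": [-0.019, -0.0235, -0.007], "twist": [0, 0, 0]},
    {"grip": 0, "travel": [-0.0225, -0.028, -0.007], "twist": [0, 0, 0]},
    {"grip": 0, "travel": [-0.0265, -0.0325, -0.007], "twist": [0, 0, 0]},
    {"grip": 0, "travel": [-0.03, -0.0375, -0.007], "twist": [0, 0, 0]},
    {"grip": 0, "travel": [-0.034, -0.042, -0.007], "twist": [0, 0, 0]},
  ],
)

```text
clock: 4.97
tool_pos: [0.5741, -0.2676, 0.0769]
tcp_rot: [0.0, -0.435, 0.901, -0.0]
wrist_force: [0.6, 0.5, 0.3]
opening: 0.0005
finger_force: 0.3
```

```bash
cat >> h.py <<'E'
def board(shots=("top",)):
    t=np.load("tray.npz")
    c=read_camera("top");im=c["img"].astype(int)
    roi=np.zeros(im.shape[:2],np.uint8);cv2.fillPoly(roi,[np.array([(340,175),(295,235),(400,330),(460,255)])],1)
    g=((roi>0)&(im[...,1]>im[...,0]+15)&(im[...,1]>im[...,2]+5)).astype(np.uint8)
    cs,_=cv2.findContours(g,cv2.RETR_EXTERNAL,cv2.CHAIN_APPROX_NONE)
    if not cs: print("no green");return c
    k=max(cs,key=cv2.contourArea);P=np.array([onplane(c,p[0],.0115)[:2] for p in k])-t["o"]
    P=np.c_[P@t["u"],P@t["n"]].astype(np.float32)*1000;r=cv2.minAreaRect(P)
    print("board@z11.5 in tray mm",P.min(0).round(1),P.max(0).round(1),np.round(r[0],1),np.round(r[1],1),round(r[2],1));return c
E
python3 - <<'E'
from h import *
state();board();d=shot("wrist","w4.png")
E
```

```text
clk 4.975 tcp [ 0.5741 -0.2676  0.0769] tray 0.0205 0.0327 yawx -128.4 z [ 0. -0. -1.] F [0.62 0.46 0.32] j [-0.19  0.57 -0.02  0.   -0.99 -0.48]
board@z11.5 in tray mm [-66.1  10.4] [-0.3 57.4] [-33.2  33.9] [66.  46.8] 0.2
```

Call:
apply_moves(
  targets=[
    {"grip": 0, "travel": [-0.003, -0.004, 0], "twist": [0, 0, 0]},
    {"grip": 0, "travel": [-0.006, -0.008, 0], "twist": [0, 0, 0]},
    {"grip": 0, "travel": [-0.009, -0.012, 0], "twist": [0, 0, 0]},
    {"grip": 0, "travel": [-0.0125, -0.0155, 0], "twist": [0, 0, 0]},
    {"grip": 0, "travel": [-0.0155, -0.0195, 0], "twist": [0, 0, 0]},
    {"grip": 0, "travel": [-0.0185, -0.0235, 0], "twist": [0, 0, 0]},
    {"grip": 0, "travel": [-0.022, -0.0275, 0], "twist": [0, 0, 0]},
    {"grip": 0, "travel": [-0.025, -0.0315, 0], "twist": [0, 0, 0]},
  ],
)

```text
clock: 6.08
tool_pos: [0.5489, -0.2991, 0.0768]
tcp_rot: [-0.0, -0.435, 0.901, 0.0]
wrist_force: [0.2, 0.5, -0.1]
opening: 0.0
finger_force: 0.4
```

```bash
python3 - <<'E'
from h import *
state();board();c=shot("scene","s5.png");d=shot("wrist","w5.png")
a=cv2.resize(c["img"][190:330,170:350][:,:,::-1],(514,400),interpolation=cv2.INTER_CUBIC)
w=cv2.resize(d["img"][:,:,::-1],(266,200))
cv2.imwrite("pics/c5.png",np.vstack([a,np.hstack([w,np.zeros((200,248,3),np.uint8)])]))
E
```

```text
clk 6.075 tcp [ 0.5489 -0.2991  0.0768] tray -0.0199 0.0327 yawx -128.4 z [-0. -0. -1.] F [ 0.21  0.49 -0.1 ] j [-0.25  0.55 -0.04  0.   -0.98 -0.42]
board@z11.5 in tray mm [-94.5  25.7] [-55.   54.2] [-78.4  48. ] [43.  21.8] 40.5
```

View pics/c5.png

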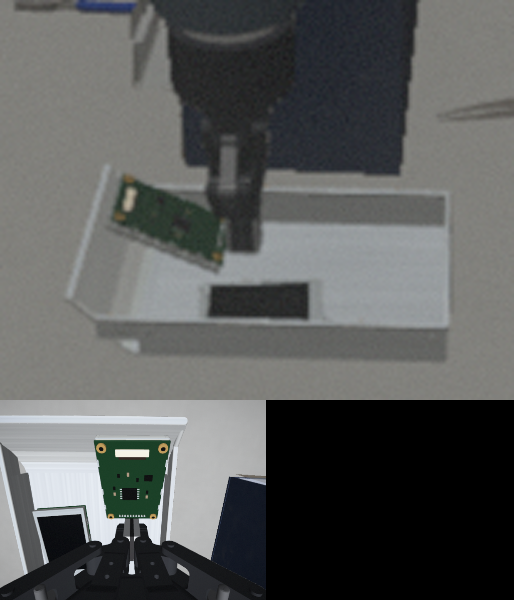

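Module rides up straight (scene crop: tip at (120,185), lower end at (220,260); wrist view centred). Continuing.

Call:
apply_moves(
  targets=[
    {"grip": 0, "travel": [-0.0025, -0.003, 0], "twist": [0, 0, 0]},
    {"grip": 0, "travel": [-0.005, -0.006, 0], "twist": [0, 0, 0]},
    {"grip": 0, "travel": [-0.0075, -0.0095, 0], "twist": [0, 0, 0]},
    {"grip": 0, "travel": [-0.01, -0.0125, 0], "twist": [0, 0, 0]},
    {"grip": 0, "travel": [-0.0125, -0.0155, 0], "twist": [0, 0, 0]},
    {"grip": 0, "travel": [-0.015, -0.0185, 0], "twist": [0, 0, 0]},
    {"grip": 0, "travel": [-0.0175, -0.022, 0], "twist": [0, 0, 0]},
    {"grip": 0, "travel": [-0.019, -0.0235, 0], "twist": [0, 0, 0]},
  ],
)

```text
clock: 7.22
tool_pos: [0.5301, -0.3225, 0.0769]
tcp_rot: [-0.0, -0.435, 0.901, 0.0]
wrist_force: [0.1, -0.5, -0.4]
opening: 0.0
finger_force: 0.2
```

```bash
python3 - <<'E'
from h import *
state();c=shot("scene","s6.png");d=shot("wrist","w6.png")
a=cv2.resize(c["img"][190:330,170:350][:,:,::-1],(514,400),interpolation=cv2.INTER_CUBIC)
w=cv2.resize(d["img"][:,:,::-1],(266,200))
cv2.imwrite("pics/c6.png",np.vstack([a,np.hstack([w,np.zeros((200,248,3),np.uint8)])]))
E
```

```text
clk 7.225 tcp [ 0.5301 -0.3225  0.0769] tray -0.0499 0.0326 yawx -128.5 z [-0.  0. -1.] F [ 0.09 -0.46 -0.41] j [-0.3   0.55 -0.06  0.   -0.97 -0.38]
```

View pics/c6.png

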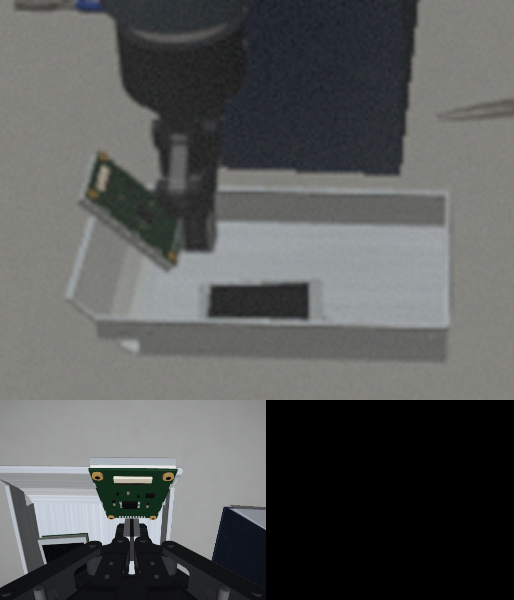

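Tip now sticks over the lip (wrist view (132,463) over the lip line at 470; scene tip (95,155)). Last 8.5 mm, then back off.

Call:
apply_moves(
  targets=[
    {"grip": 0, "travel": [-0.0018, -0.0022, 0], "twist": [0, 0, 0]},
    {"grip": 0, "travel": [-0.0036, -0.0044, 0], "twist": [0, 0, 0]},
    {"grip": 0, "travel": [-0.0054, -0.0067, 0], "twist": [0, 0, 0]},
    {"grip": 0, "travel": [-0.0054, -0.0067, 0], "twist": [0, 0, 0]},
    {"grip": 0, "travel": [-0.0034, -0.0042, 0], "twist": [0, 0, 0]},
    {"grip": 0, "travel": [0.0025, 0.0031, 0], "twist": [0, 0, 0]},
    {"grip": 0, "travel": [0.0125, 0.0155, 0], "twist": [0, 0, 0]},
    {"grip": 0, "travel": [0.025, 0.031, 0], "twist": [0, 0, 0]},
    {"grip": 0, "travel": [0.025, 0.031, 0], "twist": [0, 0, 0]},
    {"grip": 0, "travel": [0.025, 0.031, 0], "twist": [0, 0, 0]},
  ],
)

```text
clock: 8.57
tool_pos: [0.5555, -0.2908, 0.0768]
tcp_rot: [-0.0, -0.435, 0.9, 0.0]
wrist_force: [-0.7, 0.1, 0.6]
opening: -0.0001
finger_force: 0.0
```

```bash
python3 - <<'E'
from h import *
state();board();c=shot("scene","s7.png");d=shot("wrist","w7.png")
a=cv2.resize(c["img"][190:330,170:350][:,:,::-1],(514,400),interpolation=cv2.INTER_CUBIC)
w=cv2.resize(d["img"][:,:,::-1],(266,200))
cv2.imwrite("pics/c7.png",np.vstack([a,np.hstack([w,np.zeros((200,248,3),np.uint8)])]))
E
```

```text
clk 8.575 tcp [ 0.5555 -0.2908  0.0768] tray -0.0093 0.0327 yawx -128.4 z [-0.  0. -1.] F [-0.66  0.14  0.63] j [-0.23  0.56 -0.04  0.   -0.98 -0.44]
board@z11.5 in tray mm [-113.2    7.8] [-70.   54.4] [-92.1  31.2] [45.7 44. ] 5.9
```

View pics/c7.png

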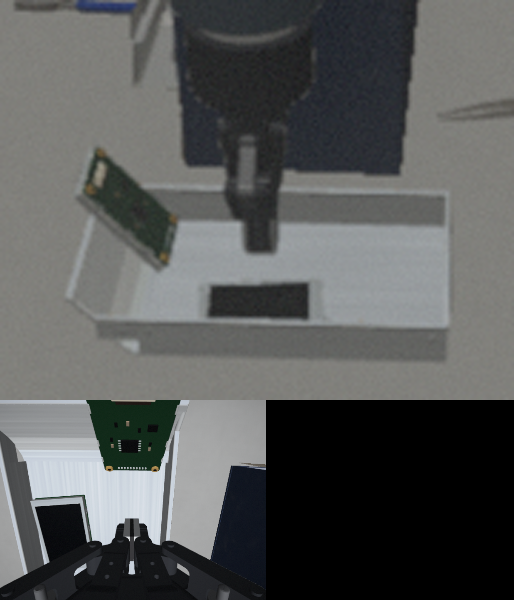

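Module stays leaning on its own (scene crop tip (95,150), foot (165,265); wrist view shows it free of the fingers). Lower edge about x = -77 mm. Going over and outside the lip.

Call:
apply_moves(
  targets=[
    {"grip": 0, "travel": [0, 0, 0.03], "twist": [0, 0, 0]},
    {"grip": 0, "travel": [0, 0, 0.075], "twist": [0, 0, 0]},
    {"grip": 0, "travel": [0, 0, 0.125], "twist": [0, 0, 0]},
    {"grip": 0, "travel": [-0.025, -0.031, 0.125], "twist": [0, 0, 0]},
    {"grip": 0, "travel": [-0.05, -0.062, 0.125], "twist": [0, 0, 0]},
    {"grip": 0, "travel": [-0.075, -0.093, 0.125], "twist": [0, 0, 0]},
    {"grip": 0, "travel": [-0.098, -0.1215, 0.125], "twist": [0, 0, 0]},
    {"grip": 0, "travel": [-0.098, -0.1215, 0.125], "twist": [0, 0, 0]},
    {"grip": 0, "travel": [-0.098, -0.1215, 0.125], "twist": [0, 0, 0]},
  ],
)

```text
clock: 9.85
tool_pos: [0.4571, -0.4129, 0.2019]
tcp_rot: [0.0, -0.434, 0.901, 0.0]
wrist_force: [0.4, -0.4, -0.0]
opening: -0.0002
finger_force: 0.0
```

```bash
python3 - <<'E'
from h import *
p,R,t=state()
c=board()
s=shot("scene","s8.png")
im=s["img"].astype(int);g=((im[...,1]>im[...,0]+12)&(im[...,1]>im[...,2]+4));g[:230]=0;g[300:]=0;g[:,:185]=0;g[:,245:]=0
ys,xs=np.nonzero(g);print(g.sum(),xs.min(),xs.max(),ys.min(),ys.max())
# predicted board corners for lean angles, lower edge xb
for n,cam in(("top",c),("scene",s)):
  for a in(48,52,56):
    th=np.radians(a);xb=-.077;o=[]
    for L,y in((.076,.056),(.076,.008),(0,.056),(0,.008)):
      x=xb-L*np.cos(th)+.0095*np.sin(th);z=.0015+L*np.sin(th)+.0095*np.cos(th)
      P=t["o"]+t["u"]*x+t["n"]*y;o.append(proj(cam,[P[0],P[1],z]).round(0).tolist())
    print(n,a,o)
a=cv2.resize(s["img"][190:330,170:350][:,:,::-1],(514,400),interpolation=cv2.INTER_CUBIC)
b=cv2.resize(c["img"][200:340,310:490][:,:,::-1],(257,200),interpolation=cv2.INTER_CUBIC)
w=cv2.resize(read_camera("wrist")["img"][:,:,::-1],(257,200))
cv2.imwrite("pics/c8.png",np.vstack([a,np.hstack([w,b])]))
E
```

```text
clk 9.85 tcp [ 0.4571 -0.4129  0.2019] tray -0.166 0.0328 yawx -128.5 z [ 0.  0. -1.] F [ 0.39 -0.37 -0.02] j [-0.48  0.43  0.1  -0.   -1.24 -0.19]
no green
6 201 227 246 276
top 48 [[409.0, 308.0], [426.0, 286.0], [382.0, 291.0], [398.0, 271.0]]
top 52 [[408.0, 306.0], [424.0, 285.0], [382.0, 291.0], [398.0, 271.0]]
top 56 [[406.0, 305.0], [422.0, 283.0], [382.0, 291.0], [397.0, 271.0]]
scene 48 [[199.0, 240.0], [194.0, 256.0], [230.0, 265.0], [226.0, 282.0]]
scene 52 [[201.0, 239.0], [197.0, 255.0], [230.0, 265.0], [226.0, 282.0]]
scene 56 [[204.0, 238.0], [199.0, 254.0], [230.0, 266.0], [226.0, 282.0]]
```

View pics/c8.png

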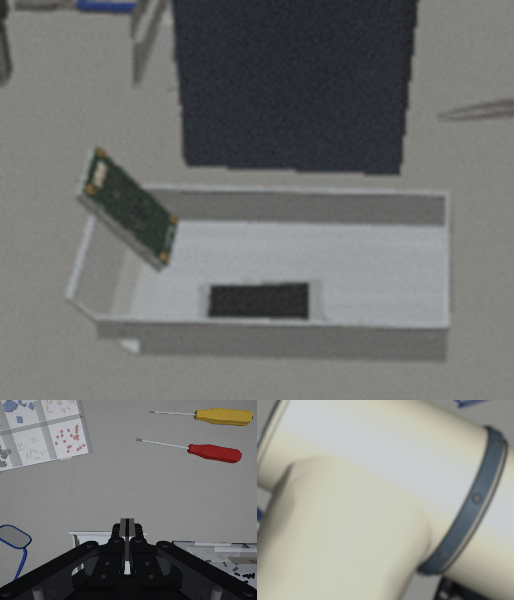

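Measured tip and foot corners in the scene, (204,242), (199,257), (232,266) and (228,284), match a 52° lean, so the tip is about 60 mm up and 12 mm beyond the lip. Lowering the finger outside and starting the push.

Call:
apply_moves(
  targets=[
    {"grip": 0, "travel": [0, 0, -0.03], "twist": [0, 0, 0]},
    {"grip": 0, "travel": [0, 0, -0.06], "twist": [0, 0, 0]},
    {"grip": 0, "travel": [0, 0, -0.075], "twist": [0, 0, 0]},
    {"grip": 0, "travel": [0, 0, -0.075], "twist": [0, 0, 0]},
    {"grip": 0, "travel": [0.0063, 0.0078, -0.075], "twist": [0, 0, 0]},
    {"grip": 0, "travel": [0.0125, 0.0155, -0.075], "twist": [0, 0, 0]},
    {"grip": 0, "travel": [0.017, 0.021, -0.075], "twist": [0, 0, 0]},
    {"grip": 0, "travel": [0.02, 0.025, -0.075], "twist": [0, 0, 0]},
  ],
)

```text
clock: 11.0
tool_pos: [0.4778, -0.3873, 0.1272]
tcp_rot: [0.0, -0.435, 0.9, -0.0]
wrist_force: [-0.4, 0.2, 0.1]
opening: 0.0001
finger_force: 0.0
```

Call:
apply_moves(
  targets=[
    {"grip": 0, "travel": [0.003, 0.004, 0], "twist": [0, 0, 0]},
    {"grip": 0, "travel": [0.006, 0.008, 0], "twist": [0, 0, 0]},
    {"grip": 0, "travel": [0.009, 0.012, 0], "twist": [0, 0, 0]},
    {"grip": 0, "travel": [0.0125, 0.0155, 0], "twist": [0, 0, 0]},
    {"grip": 0, "travel": [0.0155, 0.0195, 0], "twist": [0, 0, 0]},
    {"grip": 0, "travel": [0.0185, 0.0235, 0], "twist": [0, 0, 0]},
    {"grip": 0, "travel": [0.022, 0.0275, 0], "twist": [0, 0, 0]},
  ],
)

```text
clock: 11.88
tool_pos: [0.4995, -0.36, 0.1269]
tcp_rot: [0.0, -0.435, 0.9, 0.0]
wrist_force: [0.5, -0.8, -1.0]
opening: -0.0001
finger_force: 0.0
```

```bash
python3 - <<'E'
from h import *
p,R,t=state()
s=shot("scene","s9.png");w=shot("wrist","w9.png")
a=cv2.resize(s["img"][190:330,170:350][:,:,::-1],(514,400),interpolation=cv2.INTER_CUBIC)
w=cv2.resize(w["img"][:,:,::-1],(266,200))
cv2.imwrite("pics/c9.png",np.vstack([a,np.hstack([w,np.zeros((200,248,3),np.uint8)])]))
E
```

```text
clk 11.875 tcp [ 0.4995 -0.36    0.1269] tray -0.0983 0.033 yawx -128.4 z [-0.  0. -1.] F [ 0.47 -0.8  -1.04] j [-0.37  0.49 -0.01 -0.   -1.07 -0.3 ]
```

View pics/c9.png

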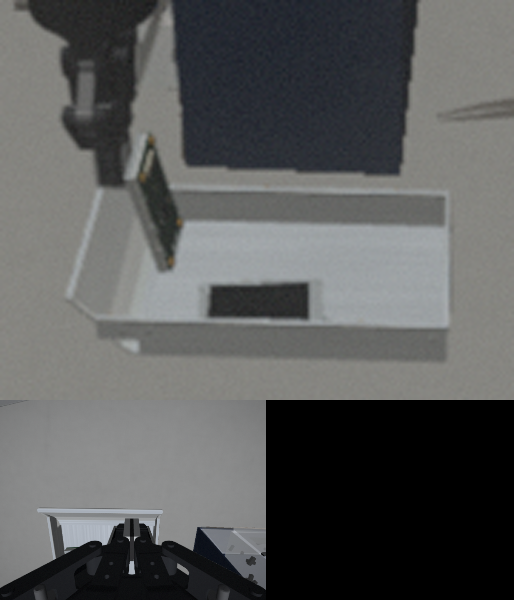

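Module stands at about 75–80°, foot still at (165,268), with the finger behind its tip at (115,180). Pushing on until it falls, then rising.

Call:
apply_moves(
  targets=[
    {"grip": 0, "travel": [0.0025, 0.0031, 0], "twist": [0, 0, 0]},
    {"grip": 0, "travel": [0.005, 0.0062, 0], "twist": [0, 0, 0]},
    {"grip": 0, "travel": [0.0075, 0.0093, 0], "twist": [0, 0, 0]},
    {"grip": 0, "travel": [0.01, 0.0125, 0], "twist": [0, 0, 0]},
    {"grip": 0, "travel": [0.0125, 0.0155, 0], "twist": [0, 0, 0]},
    {"grip": 0, "travel": [0.0145, 0.018, 0], "twist": [0, 0, 0]},
    {"grip": 0, "travel": [0.0145, 0.018, 0], "twist": [0, 0, 0]},
    {"grip": 0, "travel": [0.0145, 0.018, 0.02], "twist": [0, 0, 0]},
    {"grip": 0, "travel": [0.0145, 0.018, 0.06], "twist": [0, 0, 0]},
    {"grip": 0, "travel": [0.0145, 0.018, 0.1], "twist": [0, 0, 0]},
  ],
)

```text
clock: 13.22
tool_pos: [0.5135, -0.3423, 0.2279]
tcp_rot: [-0.0, -0.435, 0.901, 0.0]
wrist_force: [1.3, -0.1, 0.6]
opening: -0.0001
finger_force: 0.0
```

```bash
python3 - <<'E'
from h import *
p,R,t=state()
s=shot("scene","s10.png");w=shot("wrist","w10.png")
a=cv2.resize(s["img"][190:330,170:350][:,:,::-1],(514,400),interpolation=cv2.INTER_CUBIC)
w=cv2.resize(w["img"][:,:,::-1],(266,200))
cv2.imwrite("pics/c10.png",np.vstack([a,np.hstack([w,np.zeros((200,248,3),np.uint8)])]))
im=s["img"].astype(int);g=((im[...,1]>im[...,0]+12)&(im[...,1]>im[...,2]+4));g[:200]=0;g[310:]=0;g[:,:180]=0;g[:,340:]=0;print("green",g.sum())
b=(im.max(2)<70);b[:262]=0;b[310:]=0;b[:,:180]=0;b[:,335:]=0
cs,_=cv2.findContours(b.astype(np.uint8),cv2.RETR_EXTERNAL,cv2.CHAIN_APPROX_NONE)
for k in cs:
    if cv2.contourArea(k)<40: continue
    P=np.array([onplane(s,q[0],.0125)[:2] for q in k])-t["o"];P=np.c_[P@t["u"],P@t["n"]].astype(np.float32)*1000
    print(cv2.contourArea(k),P.min(0).round(1),P.max(0).round(1),cv2.minAreaRect(P))
E
```

```text
clk 13.225 tcp [ 0.5135 -0.3423  0.2279] tray -0.0757 0.0331 yawx -128.4 z [-0.001  0.    -1.   ] F [ 1.35 -0.1   0.6 ] j [-0.34  0.42  0.15  0.   -1.3  -0.34]
green 0
333.5 [-33.2 -46.1] [ 26.2 -15.3] ((-3.640562057495117, -30.70557975769043), (58.902740478515625, 29.12632179260254), 1.754321813583374)
381.0 [-52.3   8.9] [ 6.4 48.1] ((-22.958343505859375, 28.5228271484375), (38.213104248046875, 58.669063568115234), 88.72018432617188)
```

View pics/c10.png

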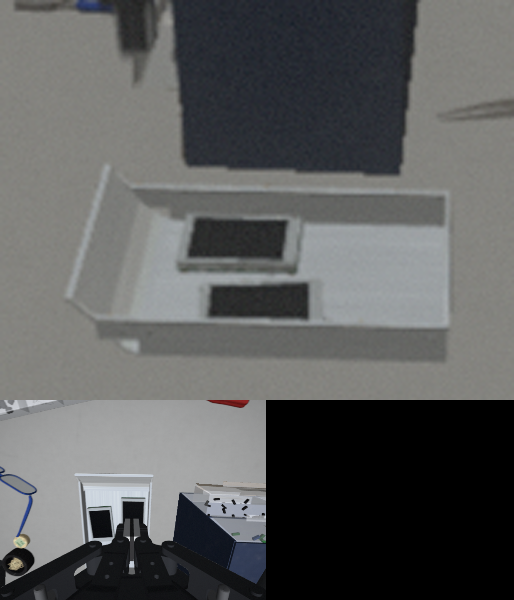

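Both modules now show black screens, at (238,240) and (258,300). The turned one lies flat at about x = -65 to +11 mm, the other has not moved, and the arm is clear.

```bash
python3 -c "
from plant import manip
print(manip.sign_off())"
```

```text
the job is handed in; nothing more can be done
None
```

The module that lay screen down was tipped over by pushing alone and now lies flat in the tray, screen up. The other module, bottle, brush and tweezers were left alone, and the job is handed in with no verdict returned.

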